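# Re-zero the coffee grinder and set it four clicks coarse

## Robot

A 7-joint arm with a two-finger parallel gripper is mounted at the origin on the work surface. World frame = base frame: x ahead of the robot, y to its left, z up, the work surface at z = 0. Lengths are in m, angles in degrees, forces in N, time in s.
With the tool pointing down it reaches from about 0.425 to 0.875 m from the base axis. Payload 4.7 kg.
Tool frame: the origin (TCP) lies at the very end of the fingers, on their centre line; the grasp point (between the pads) lies 19 mm behind it; z points along the fingers, x is the direction in which the jaws open and shut, and the axes are right-handed (so a half turn about z gives the same grasp; the last joint's range is limited). The gripper opens to 87 mm and grips with 3 to 60 N. Pads are 19 mm wide; open, the fingers measure 117 mm over their backs; the gripper's body (75 mm by 190 mm) begins 51 mm behind the grasp point.
Start: joints at [-72.187, 18.392, -4.016, 83.108, 1.295, 78.541, -3.26], TCP at [0.19, 0.622, 0.223] pointing down, gripper open.
Joint ranges: [-163.93, 163.93], [-17.29, 119.83], [-79.2, 71.16], [3.27, 140.29], [-89.18, 269.18], [5.43, 117.66], [-154.24, 154.24]. Speed limits (degrees/s): [147.25, 147.25, 180, 180, 180, 180, 180].

## Interface

Orientations are given as [roll, pitch, yaw] about the fixed x, y, z axes, in that order (R = Rz(yaw) Ry(pitch) Rx(roll)).
In Python, from cell import sensors, vision, env gives the robot as it stands.
- The arm moves only by the shell command python3 -m inch 'ROWS' [OPENING] [FORCE]. ROWS is a JSON object of lists of equal length, an entry for each row: "dp": the shift along the tool's x, y, z in m, a list of three; "turn": the turn about the tool's z in degrees. A call has 1 to 8 rows; each row shifts and turns the commanded pose from where the row before left it, along the tool's axes as they then stand; what a row does not reach is not made up. A row lasts 1/8 s, in which the tool goes at most 62.5 mm and 10.7 degrees, less where a joint would pass 70% of its speed; a pose out of reach is approached as far as the arm can. A call is refused whole if a number of a shift passes 0.0625 or a number of a turn 10.7, either way. A call with a gripper value outside its range is refused whole. OPENING is the closure, from -1 (fully open) to 1 (shut), set as the call begins (- or left out, the last holds). The fingers move at their own pace and stop on an object; FORCE is the grip in N (left out, the last holds). Time passes only in rows, so rows that do not move let the fingers close. It gives the time, the measured TCP pose, the force and the opening at its end, in the units of the state.
- sensors.get_obs(): the state, without advancing time (a new reading comes with each control period).
- vision.read_camera(name): name is "side" or "top" or "wrist"; returns the picture (400x640x3 uint8, blue, green, red); there is no depth.
- vision.get_calibration(name): a dict with "K" (3x3 intrinsics, pixels), "pose" (4x4, takes a point from camera to world coordinates). Camera axes: x right, y down, z forward; pixel columns grow to the right and rows downward; lengths in m; the calibration is good to about 2 mm. A picture is of the moment at which its call begins: read the wrist's pose just before it. get_calibration takes no time and is no camera call; for the wrist camera it gives the pose at the moment of the call.
- env.sign_off(): hands the job in, once; it reports no verdict.
The state is a dict: "time_s": time; "qpos": joint angles; "joint_velocities": joint speeds; "effort": joint torques, N m; "tool_pos": TCP position; "tool_rot": TCP orientation; "force": force on the tool from outside, world axes, zero at the start; "wrist_torque": the same for the moment, N m; "grip_width": finger opening in m.
Only numpy, scipy, OpenCV 4.12 (cv2) and the standard library are available. Lean on these libraries where they do the work, as an engineer would, in place of code of your own. Each camera call takes 0.05 s, during which the arm holds its last target.

## Task

The burrs of the coffee grinder have just been cleaned and refitted, so the marks round its dial no longer tell where zero is. Turn the dial clockwise (seen from above) until it comes up against its stop, without forcing it, then turn it back exactly four clicks and let go; last, press the orange run button right down and release it, to see that the burrs run free. Leave the things around the grinder where they are.

Things in the scene. Friction and masses are not known exactly. Their poses are not given: they have to be found in the camera images.
- grinder: Off-white burr coffee grinder, fixed to the worktop, 240 mm deep (x), 130 wide (y). Origin: centre of its underside; x points to its back, z up. Flat top (deck) 215 mm above the worktop, bearing the dial (x = -30, y = 0), the run button (x = -97, y = +36) and a shut black hopper with wooden lid (x = +80, 70 mm across, 40 above the deck). A steel catch cup is docked under the front.
- dial_grip (a point): On the axis of the grind dial, 22 mm above the deck. The dial is a black ribbed round knob, 50 mm in diameter, from 2 to 38 mm above the deck, turning about an upright axis. This point's x axis turns with it, along the orange index line on its top. Clockwise from above is finer, counter-clockwise (index angle growing about world z) coarser.
- dial_seat (a point): On the deck, on the dial's axis, fixed. Sprung notches, 18 a turn (20 degrees apart): leaving one takes about 0.15 N m, falling to nothing at the ridge half-way, then the dial pulls itself into the next. Let go, it settles in the nearest. Clockwise it ends at a stiff stop, in a notch (click 0), 2 to 7 clicks from the start, where more than 0.4 N m is too much. The plate's marks do not tell where.
- button_top (a point): Middle of the top face of the orange run button, 20 mm in diameter, in a black collar 28 mm across on the deck. The face stands 13 mm above the deck; it moves straight down. z up.
- run_button (a joint): Travel of the run button in m: 0 released, 0.005 fully down; it takes about 1 N to start and 4.6 N at the bottom, and springs back.
- bean_jar: Closed brown jar with a steel cap, 68 mm in diameter, 110 mm tall, standing on the worktop beside the grinder's +y side. Origin: centre of its underside. To be left alone.
- cup: White mug, 76 mm in diameter, 75 mm tall, standing on the worktop beside the grinder's -y side. Origin: centre of its underside. To be left alone.
- burr_brush: Small brush, 135 mm long, 20 mm high, lying on the worktop by the grinder's +y side towards its front. Origin: on the worktop, 13 mm from under its middle towards the bristles. To be left alone.

How it is judged:
By the outcome, as a careful person would: the job done as asked, in the order asked, and still so for the second after the job is handed in, with the robot touching nothing.
It also fails if it takes over 72 s, if anything falls off the work surface, if the arm or the gripper's body presses on something with over 40 N, if the wrist force passes 120 N, or if a joint passes its speed limit or range.

## Working session

There is one attempt and no reset: what is moved stays moved. The work goes in short steps, Python scripts to look and compute and a shell command to move; the robot and the scene stay as the last step left them, time stands still between calls to the robot, and variables do not carry over. Pictures are saved under pics/ and viewed, and the job is handed in when it is done.

```bash
ls; mkdir -p pics; python3 - <<'E'
from cell import sensors, vision, env
import cv2
o=sensors.get_obs()
print(o)
for n in ("side","top","wrist"):
    c=vision.get_calibration(n); im=vision.read_camera(n); cv2.imwrite(f"pics/{n}0.png",im)
    print(n,c)
E
```

```text
pics
{'time_s': 0.0, 'qpos': array([-72.18630118,  18.43725148,  -4.01819062,  83.17514498,
         1.29444596,  78.54011925,  -3.25973046]), 'joint_velocities': array([ 0.12499589, -0.12654974, -0.11092224,  0.0925383 ,  0.04772548,
        0.07563372, -0.00588138]), 'effort': array([ 2.49909465e-05, -4.91291821e+01, -4.04321887e-01, -3.12515116e+01,
       -6.40980061e-02,  4.40289569e-02,  1.86002562e-04]), 'tool_pos': array([0.18996098, 0.6210452 , 0.22148023]), 'tool_rot': array([1.79995620e+02, 1.07292001e-01, 7.29987344e+01]), 'force': array([0.05497112, 0.53264088, 0.41126167]), 'wrist_torque': array([-0.00243685, -0.05760937,  0.04411423]), 'grip_width': 0.08672062916723426}
side {'K': array([[413.10416484,   0.        , 318.90589627],
       [  0.        , 413.10416484, 198.51984953],
       [  0.        ,   0.        ,   1.        ]]), 'pose': array([[-0.89669343, -0.30490047,  0.32089968,  0.30648683],
       [-0.44235808,  0.59081645, -0.67472605,  0.58585058],
       [ 0.01613148, -0.74697498, -0.66465642,  0.69032322],
       [ 0.        ,  0.        ,  0.        ,  1
[... 153 characters left out ...]
       ,   1.        ]]), 'pose': array([[-0.0132366 , -0.99696432,  0.07672638,  0.4755031 ],
       [-0.9999101 ,  0.01303321, -0.00315097,  0.03803955],
       [ 0.00214141, -0.07676119, -0.99704721,  1.27437226],
       [ 0.        ,  0.        ,  0.        ,  1.        ]])}
wrist {'K': array([[330.52514558,   0.        , 321.023091  ],
       [  0.        , 330.52514558, 205.74419089],
       [  0.        ,   0.        ,   1.        ]]), 'pose': array([[ 0.2921176 ,  0.92794094,  0.23150143,  0.12611588],
       [ 0.95638038, -0.28293124, -0.07270822,  0.64036437],
       [-0.00196994,  0.24264277, -0.97011371,  0.38400543],
       [ 0.        ,  0.        ,  0.        ,  1.        ]])}
```

View pics/side0.png

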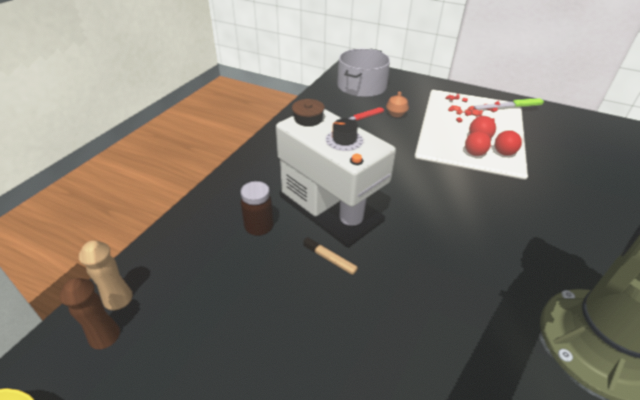

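View pics/top0.png

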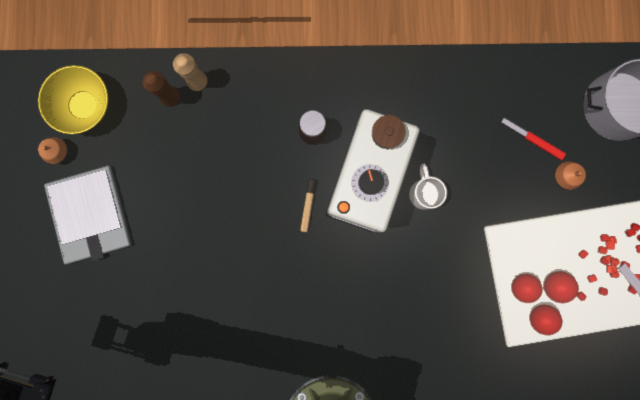

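View pics/wrist0.png

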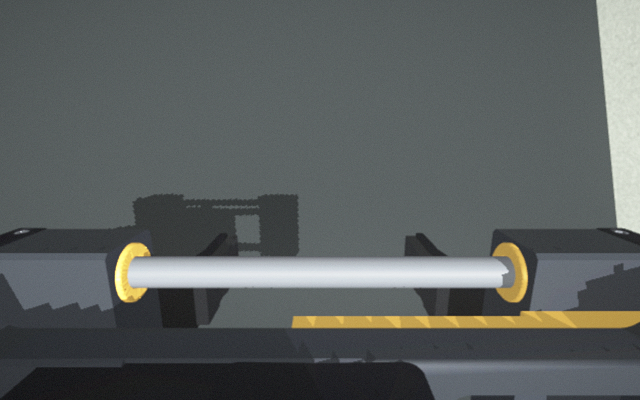

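The top view shows the grinder. The dial is near (372,181) with its orange index line running up to about (369,171). The button is near (344,207), the hopper (389,131), the jar (312,124), the mug (428,193) and the brush (308,205).

```bash
cat > h.py <<'E'
import numpy as np, cv2
from cell import sensors, vision, env
def ray(c,u,v,z):
    P=c["pose"];d=P[:3,:3]@np.linalg.inv(c["K"])@[u,v,1];o=P[:3,3]
    return o+d*(z-o[2])/d[2]
def blobs(m,minA=5):
    n,l,s,ce=cv2.connectedComponentsWithStats(m.astype(np.uint8))
    return [(s[i,4],ce[i].round(2),s[i,:4]) for i in range(1,n) if s[i,4]>=minA],l
E
python3 - <<'E'
from h import *
im=cv2.imread("pics/top0.png");c=vision.get_calibration("top")
hsv=cv2.cvtColor(im,cv2.COLOR_BGR2HSV)
roi=np.zeros(im.shape[:2],bool);roi[100:240,325:420]=1
org=(hsv[...,0]<16)&(hsv[...,1]>150)&(hsv[...,2]>140)&roi
b,_=blobs(org,3)
for x in b: print("org",x)
blk=(hsv[...,2]<60)&roi; blk[:155]=0;blk[205:]=0;blk[:,:350]=0;blk[:,392:]=0
for x in blobs(blk,20)[0]: print("blk",x)
wh=(hsv[...,2]>150)&(hsv[...,1]<50)&roi
cn=max(cv2.findContours(wh.astype(np.uint8),0,2)[0],key=cv2.contourArea)
r=cv2.minAreaRect(cn);bx=cv2.boxPoints(r)
W=np.array([ray(c,*p,0.215)[:2] for p in bx]);print(W.round(4),np.linalg.norm(np.diff(W,axis=0),axis=1),W.mean(0))
cv2.imwrite("pics/z.png",cv2.resize(im[95:245,290:460],None,fx=4,fy=4,interpolation=cv2.INTER_CUBIC))
ims=cv2.imread("pics/side0.png")
cv2.imwrite("pics/zs.png",cv2.resize(ims[90:250,230:410],None,fx=4,fy=4,interpolation=cv2.INTER_CUBIC))
E
```

```text
org (np.int32(18), array([370.11, 175.22]), array([369, 170,   4,  11], dtype=int32))
org (np.int32(76), array([343.5 , 206.71]), array([339, 202,  10,  10], dtype=int32))
[[ 0.5064  0.0076]
 [ 0.7293 -0.0705]
 [ 0.6868 -0.1906]
 [ 0.4652 -0.1108]] [0.23622256 0.12744461 0.23560329] [ 0.59691259 -0.09107577]
```

View pics/z.png

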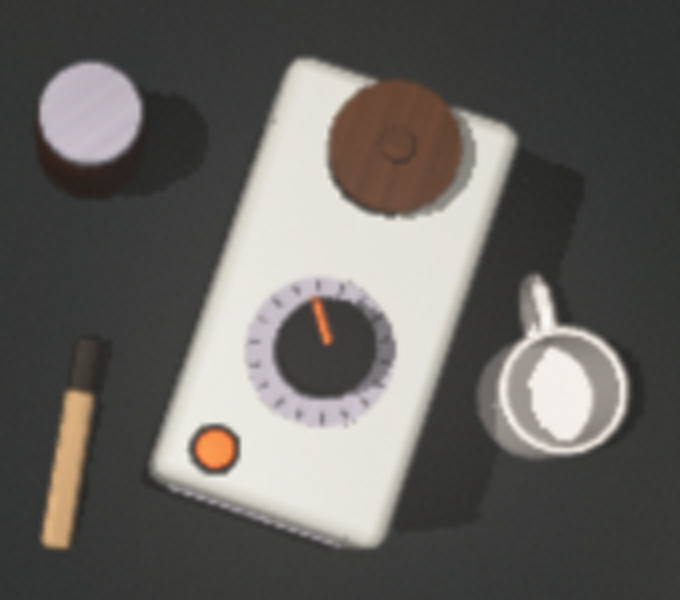

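View pics/zs.png

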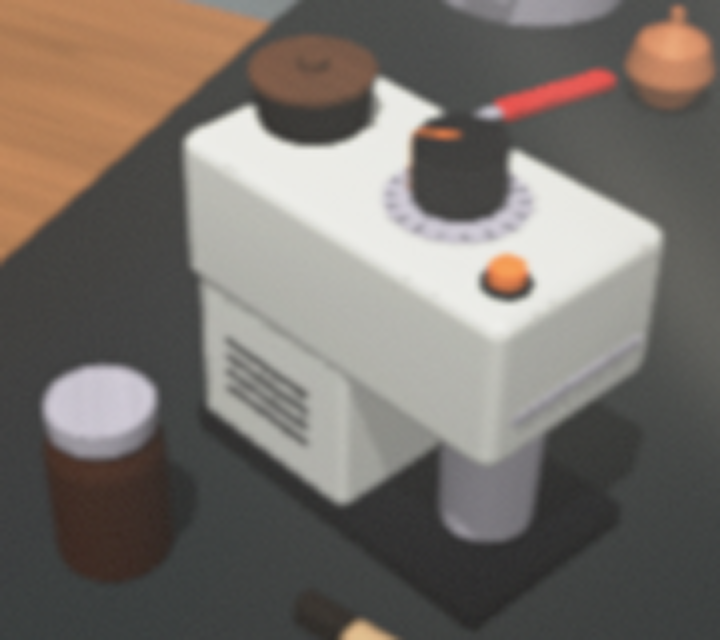

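```bash
python3 - <<'E'
from h import *
im=cv2.imread("pics/top0.png");c=vision.get_calibration("top")
p=lambda x,y,z:ray(c,290+(x+.5)/4-.5,95+(y+.5)/4-.5,z)
d1=p(327,349,.253);d2=p(320,351,.2165);b=ray(c,343.5,206.7,.228);h=p(398,146,.27)
print("dialtop",d1,"ring",d2,"btn",b,"hop",h)
for yaw in (-19.5,):
    R=lambda v:np.array([[np.cos(np.radians(yaw)),-np.sin(np.radians(yaw))],[np.sin(np.radians(yaw)),np.cos(np.radians(yaw))]])@v
    print("dial from btn",b[:2]+R([.067,-.036]),"dial from hop?",h[:2]+R([-.11,0]),"centre from btn",b[:2]+R([.097,-.036]))
v=b[:2]-d1[:2];print("yaw from btn-dial",np.degrees(np.arctan2(v[1],v[0])-np.arctan2(.036,-.067)))
a=ray(c,372.4,180.5,.253);e=ray(c,369.3,170,.253)
a=p(328,342,.253);e=p(316,298,.253);v=e-a;print("index ang",np.degrees(np.arctan2(v[1],v[0])), "edge r",np.linalg.norm((e-d1)[:2]))
# side view
s=vision.get_calibration("side")
q=lambda x,y,z:ray(s,230+(x+.5)/4-.5,90+(y+.5)/4-.5,z)
print("side ring",q(459,201,.2165),"btn",q(507,272,.228),"top knob",q(461,134,.253))
E
```

```text
dialtop [ 0.56777915 -0.08248382  0.253     ] ring [ 0.57007005 -0.08309007  0.2165    ] btn [ 0.51919272 -0.02657694  0.228     ] hop [ 0.6682215  -0.11842882  0.27      ]
dial from btn [ 0.57033265 -0.0828771 ] dial from hop? [ 0.56453094 -0.08171006] centre from btn [ 0.59861189 -0.0928913 ]
yaw from btn-dial -20.757657303293577
index ang 13.966996291566979 edge r 0.026569641968077443
side ring [ 0.56896649 -0.0819235   0.2165    ] btn [ 0.51813396 -0.02090854  0.228     ] top knob [ 0.57202341 -0.08621759  0.253     ]
```

The dial axis comes out near (0.570, -0.083) with the grinder yawed about -20°. At the current tool yaw the turning range suits the task, so I'll raise the arm and move over the dial.

```bash
python3 -m inch '{"dp":[[0,0,-0.04],[0,0,-0.04],[-0.03,0.03,-0.03],[-0.036,0.0365,0],[-0.036,0.0365,0],[-0.036,0.0365,0],[-0.036,0.0365,0],[-0.036,0.0365,0]],"turn":[0,0,0,0,0,0,0,0]}' -0.5 6
python3 -m inch '{"dp":[[-0.036,0.0365,0],[-0.036,0.0365,0],[-0.036,0.0365,0],[-0.036,0.0365,0],[-0.036,0.0365,0],[-0.036,0.0365,0],[-0.036,0.0365,0],[-0.036,0.0365,0]],"turn":[0,0,0,0,0,0,0,0]}'
```

```text
time_s: 1.15
tool_pos: [0.3325, 0.3569, 0.3324]
tool_rot: [-180.0, -0.0, 73.0]
force: [0.3, 0.7, 0.1]
grip_width: 0.0652
time_s: 2.15
tool_pos: [0.5273, -0.0037, 0.3325]
tool_rot: [180.0, -0.0, 73.0]
force: [1.1, 0.2, -0.9]
grip_width: 0.0648
```

```bash
python3 -m inch '{"dp":[[-0.032,0.032,0],[-0.031,0.032,0],[0,0,0]],"turn":[0,0,0]}'
python3 - <<'E'
from h import *
c=vision.get_calibration("wrist"); im=vision.read_camera("wrist"); cv2.imwrite("pics/w1.png",im); 
np.savez("w1.npz",**c); print(sensors.get_obs()["wrist_torque"],sensors.get_obs()["tool_pos"])
E
```

```text
time_s: 2.52
tool_pos: [0.5698, -0.0854, 0.332]
tool_rot: [-180.0, 0.2, 72.6]
force: [-0.0, 0.5, 0.1]
grip_width: 0.0654
[ 0.03508684  0.03928285 -0.00356826] [ 0.56955187 -0.0827313   0.33196806]
```

View pics/w1.png

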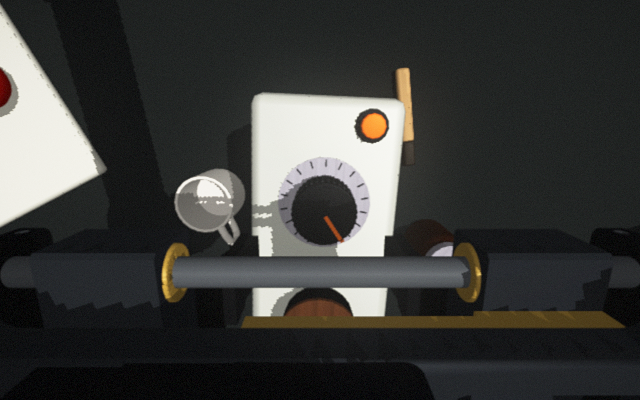

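The wrist view shows the dial near (325,210), its index line from (326,217) to (341,241), the button at (373,125), and the mug at (207,203). Next I'll measure these properly.

```bash
python3 - <<'E'
from h import *
im=cv2.imread("pics/w1.png");c=dict(np.load("w1.npz"))
hsv=cv2.cvtColor(im,cv2.COLOR_BGR2HSV)
org=(hsv[...,0]<16)&(hsv[...,1]>140)&(hsv[...,2]>90);org[250:]=0;org[:,:250]=0
for x in blobs(org,8)[0]: print(x)
l=blobs(org,8)[1]
b=ray(c,*blobs(org,8)[0][0][1],.228);print("btn",b)
cv2.imwrite("pics/z1.png",cv2.resize(im[95:255,240:410],None,fx=4,fy=4,interpolation=cv2.INTER_CUBIC))
E
```

```text
(np.int32(269), array([371.19, 127.8 ]), array([360, 113,  27,  26], dtype=int32))
(np.int32(125), array([332.87, 228.32]), array([324, 216,  19,  26], dtype=int32))
btn [ 0.52102035 -0.02987265  0.228     ]
```

View pics/z1.png

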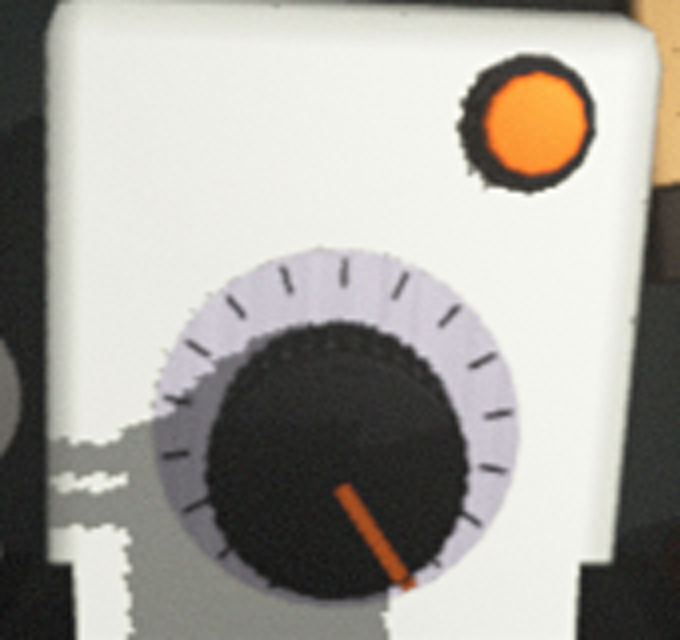

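```bash
python3 - <<'E'
from h import *
c=dict(np.load("w1.npz"))
p=lambda x,y,z:ray(c,240+(x+.5)/4-.5,95+(y+.5)/4-.5,z)
print("btn",p(536,124,.228),"knob",p(337,472,.253),"w",np.linalg.norm(p(207,472,.253)-p(468,472,.253)))
print("ring",p(336,426,.2165),np.linalg.norm(p(152,426,.2165)-p(520,426,.2165)))
v=p(405,587,.253)-p(343,487,.253);print("idx",np.degrees(np.arctan2(v[1],v[0])))
# tick marks: grinder edge direction
v=p(50,30,.215)-p(50,550,.215);print("yaw",np.degrees(np.arctan2(-v[1],-v[0])))
o=sensors.get_obs();print(o["tool_pos"],o["tool_rot"],o["qpos"])
E
```

```text
btn [ 0.51998932 -0.02761718  0.228     ] knob [ 0.569252  -0.0838423  0.253    ] w 0.04937534951863195
ring [ 0.56890308 -0.08376404  0.2165    ] 0.07944984553686645
idx 13.592033403308115
yaw -20.27402994427503
[ 0.56955187 -0.0827313   0.33196806] [-1.79945243e+02  6.71605316e-02  7.27934853e+01] [-29.39126974   8.40904183  39.85791584  84.94000669  -5.31933229
  88.65452176  83.08684056]
```

Two views agree: the knob axis is at (0.5692, -0.0838), 49 mm measured against the stated 50, and the button is at (0.520, -0.0276). The index angle is 13.6°. I'll descend and grip lightly (6 N), so the pads slip before the torque reaches 0.4 N m.

```bash
python3 -m inch '{"dp":[[-0.001,0,0.02],[0,0,0.025],[0,0,0.025],[0,0,0.02],[0,0,0.012],[0,0,0.006],[0,0,0],[0,0,0]],"turn":[0,0,0,0,0,0,0,0]}'
python3 -m inch '{"dp":[[0,0,0],[0,0,0],[0,0,0],[0,0,0],[0,0,0],[0,0,0]],"turn":[0,0,0,0,0,0]}' 1 6
python3 -c "
from h import *
o=sensors.get_obs();print(o['force'],o['wrist_torque'],o['tool_pos'],o['tool_rot'])
cv2.imwrite('pics/w2.png',vision.read_camera('wrist'));cv2.imwrite('pics/s2.png',vision.read_camera('side')[60:260,200:460])"
```

```text
time_s: 3.58
tool_pos: [0.5699, -0.0821, 0.2253]
tool_rot: [179.9, -0.0, 73.0]
force: [-0.4, -0.4, -1.8]
grip_width: 0.0656
time_s: 4.32
tool_pos: [0.5693, -0.0832, 0.2249]
tool_rot: [180.0, 0.1, 72.9]
force: [-1.7, -5.4, 2.4]
grip_width: 0.0498
[-1.69735494 -5.38303164  2.4201726 ] [-1.08985662  0.45765812 -0.01120662] [ 0.56929708 -0.08318623  0.22485251] [1.79974720e+02 5.69241772e-02 7.29437922e+01]
```

View pics/w2.png

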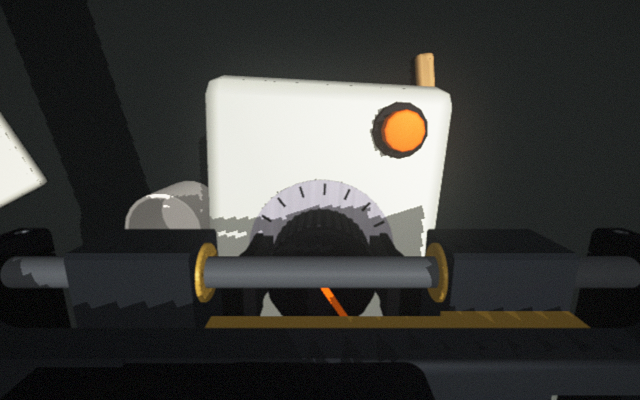

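View pics/s2.png

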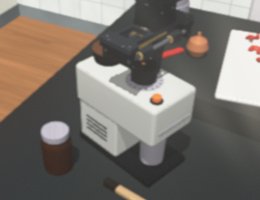

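The pads are on the knob at 49.8 mm and the orange index still shows between the fingers at about (333,300), so I can watch it for slip. There is a small side force, so I'll re-centre 0.5 mm and start turning.

```bash
cat > t.py <<'E'
from h import *
import sys
c=vision.get_calibration("wrist");im=vision.read_camera("wrist");o=sensors.get_obs()
hsv=cv2.cvtColor(im,cv2.COLOR_BGR2HSV)
m=(hsv[...,0]<16)&(hsv[...,1]>140)&(hsv[...,2]>90);m[:290]=0;m[315:]=0;m[:,:262]=0;m[:,384:]=0
m&=~((hsv[...,0]>13))
y,x=np.nonzero(m)
a=None
if len(x)>8:
    vx,vy,x0,y0=cv2.fitLine(np.c_[x,y].astype(np.float32),cv2.DIST_L2,0,.01,.01).ravel()
    p=ray(c,x0,y0,.253);q=ray(c,x0+vx*10*np.sign(vy),y0+vy*10*np.sign(vy),.253);v=q-p
    a=round(float(np.degrees(np.arctan2(v[1],v[0]))),1)
print("t",round(o["time_s"],2),"Tz",round(o["wrist_torque"][2],3),"yaw",round(o["tool_rot"][2],1),"idx",a,"n",len(x),"F",o["force"].round(1),"j7",round(o["qpos"][6],1))
if len(sys.argv)>1: cv2.imwrite(sys.argv[1],im)
E
python3 -m inch '{"dp":[[-0.0005,0,0],[0,0,0]],"turn":[0,0]}'; python3 t.py
python3 -m inch '{"dp":[[0,0,0],[0,0,0],[0,0,0]],"turn":[2,2,0]}'; python3 t.py
```

```text
time_s: 4.68
tool_pos: [0.5693, -0.0832, 0.2248]
tool_rot: [180.0, 0.0, 73.0]
force: [-1.6, -5.3, 4.7]
grip_width: 0.0499
t 4.72 Tz 0.003 yaw 73.0 idx 18.5 n 198 F [-1.9 -5.8  3.6] j7 84.5
time_s: 5.1
tool_pos: [0.5698, -0.0832, 0.2248]
tool_rot: [179.9, 0.0, 69.0]
force: [-0.4, -4.7, 2.9]
grip_width: 0.0492
t 5.15 Tz 0.119 yaw 69.0 idx 15.7 n 188 F [ 0.5 -5.5  2.6] j7 80.6
```

```bash
python3 -m inch '{"dp":[[0,0,0],[0,0,0],[0,0,0],[0,0,0],[0,0,0]],"turn":[4,4,4,4,0]}'; python3 t.py
python3 -m inch '{"dp":[[0,0,0],[0,0,0],[0,0,0],[0,0,0],[0,0,0],[0,0,0]],"turn":[4,4,4,4,4,0]}'; python3 t.py pics/w3.png
```

```text
time_s: 5.78
tool_pos: [0.5698, -0.0825, 0.2248]
tool_rot: [179.9, -0.0, 53.0]
force: [-0.0, -3.5, 2.1]
grip_width: 0.05
t 5.83 Tz -0.052 yaw 53.1 idx -1.1 n 123 F [-0.2 -3.8  2.6] j7 64.9
time_s: 6.58
tool_pos: [0.57, -0.0815, 0.2245]
tool_rot: [-180.0, -0.1, 33.1]
force: [1.3, -3.0, 1.9]
grip_width: 0.0498
t 6.62 Tz -0.138 yaw 33.2 idx -21.1 n 202 F [ 2.3 -1.8  0.9] j7 45.4
```

View pics/w3.png

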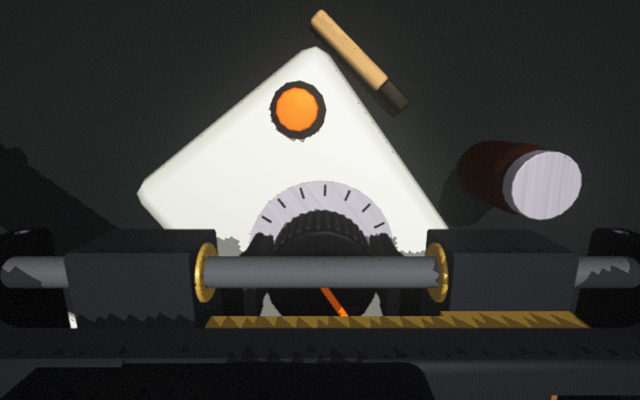

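```bash
python3 -m inch '{"dp":[[0,0,0],[0,0,0],[0,0,0]],"turn":[1,1,0]}'; python3 t.py
```

```text
time_s: 7.0
tool_pos: [0.57, -0.0814, 0.2246]
tool_rot: [-180.0, -0.1, 31.1]
force: [5.1, -0.0, -0.4]
grip_width: 0.0497
t 7.05 Tz 0.059 yaw 31.1 idx -22.9 n 217 F [ 4.8  1.7 -1.4] j7 43.4
```

```bash
python3 -m inch '{"dp":[[0,0,0],[0,0,0],[0,0,0]],"turn":[1,1,0]}'; python3 t.py
```

```text
time_s: 7.42
tool_pos: [0.5698, -0.0807, 0.2245]
tool_rot: [-179.9, -0.1, 29.1]
force: [5.1, 1.7, 1.0]
grip_width: 0.0494
t 7.47 Tz 0.146 yaw 29.1 idx -23.0 n 227 F [3.9 2.6 0.3] j7 41.4
```

```bash
python3 -m inch '{"dp":[[0,0,0],[0,0,0],[0,0,0]],"turn":[1,1,0]}'; python3 t.py
```

```text
time_s: 7.85
tool_pos: [0.5696, -0.0801, 0.2245]
tool_rot: [-179.9, -0.1, 27.1]
force: [3.0, 3.4, -0.4]
grip_width: 0.05
t 7.9 Tz 0.1 yaw 27.1 idx -23.8 n 227 F [3.7 2.9 0.4] j7 39.5
```

```bash
python3 -m inch '{"dp":[[0,0,0],[0,0,0],[0,0,0]],"turn":[0,0,0]}' 1 11; python3 t.py pics/w4.png; python3 -m inch '{"dp":[[0,0,0],[0,0,0],[0,0,0]],"turn":[1,1,0]}'; python3 t.py
```

```text
time_s: 8.28
tool_pos: [0.5696, -0.08, 0.2245]
tool_rot: [-179.9, -0.1, 27.1]
force: [3.6, 3.8, -0.0]
grip_width: 0.0497
t 8.32 Tz 0.124 yaw 27.1 idx -24.0 n 228 F [4.2 2.9 0.9] j7 39.5
time_s: 8.7
tool_pos: [0.5698, -0.08, 0.2245]
tool_rot: [-179.9, -0.1, 25.1]
force: [5.2, 3.1, 0.7]
grip_width: 0.0496
t 8.75 Tz 0.15 yaw 25.1 idx -25.8 n 227 F [4.6 4.  0.5] j7 37.5
```

View pics/w4.png

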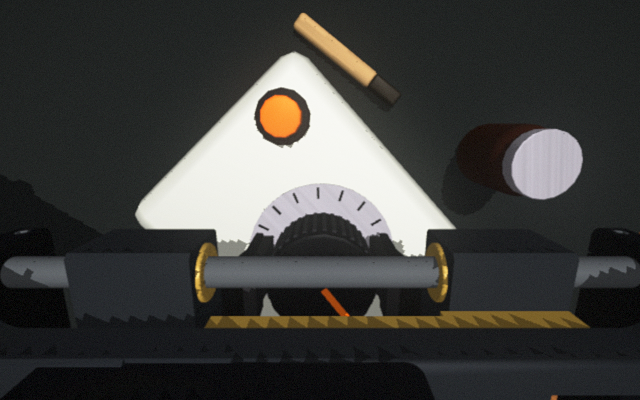

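```bash
python3 -m inch '{"dp":[[0,0,0],[0,0,0],[0,0,0]],"turn":[1,1,0]}'; python3 t.py; python3 -m inch '{"dp":[[0,0,0],[0,0,0],[0,0,0]],"turn":[1,1,0]}'; python3 t.py
```

```text
time_s: 9.12
tool_pos: [0.5699, -0.0799, 0.2245]
tool_rot: [-179.9, -0.1, 23.1]
force: [5.1, 3.1, -0.3]
grip_width: 0.0495
t 9.18 Tz 0.074 yaw 23.1 idx -28.1 n 228 F [ 4.3  2.7 -0.2] j7 35.6
time_s: 9.55
tool_pos: [0.57, -0.0799, 0.2245]
tool_rot: [-179.9, -0.1, 21.1]
force: [4.2, 3.8, 0.2]
grip_width: 0.0497
t 9.6 Tz -0.004 yaw 21.1 idx -29.8 n 228 F [ 5.6  4.3 -0.4] j7 33.6
```

Not the stop: the torque fell back to 0 at the ridge. On to the third notch, then I'll probe past it.

```bash
python3 -m inch '{"dp":[[0,0,0],[0,0,0],[0,0,0],[0,0,0]],"turn":[4,4,2,0]}'; python3 t.py; python3 -m inch '{"dp":[[0,0,0],[0,0,0],[0,0,0]],"turn":[1,1,0]}'; python3 t.py;  python3 -m inch '{"dp":[[0,0,0],[0,0,0],[0,0,0]],"turn":[1,1,0]}'; python3 t.py
```

```text
time_s: 10.1
tool_pos: [0.5708, -0.0798, 0.2246]
tool_rot: [-179.9, -0.2, 11.1]
force: [6.9, 2.9, -2.0]
grip_width: 0.0495
t 10.15 Tz -0.077 yaw 11.1 idx -40.2 n 228 F [ 7.   4.4 -1.7] j7 23.9
time_s: 10.52
tool_pos: [0.5709, -0.0797, 0.2246]
tool_rot: [-179.9, -0.2, 9.1]
force: [7.5, 3.4, -1.7]
grip_width: 0.0497
t 10.57 Tz 0.009 yaw 9.1 idx -42.1 n 229 F [ 7.4  3.9 -2.2] j7 21.9
time_s: 10.95
tool_pos: [0.5711, -0.0797, 0.2246]
tool_rot: [-179.9, -0.2, 7.2]
force: [9.6, 4.0, -2.1]
grip_width: 0.0494
t 11.0 Tz 0.168 yaw 7.2 idx -44.0 n 228 F [ 8.7  3.1 -1.8] j7 20.0
```

```bash
python3 -m inch '{"dp":[[0.001,0,0],[0,0,0],[0,0,0]],"turn":[1,1,0]}'; python3 t.py; python3 -m inch '{"dp":[[0,0,0],[0,0,0],[0,0,0]],"turn":[1,1,0]}'; python3 t.py
```

```text
time_s: 11.38
tool_pos: [0.5712, -0.0797, 0.2246]
tool_rot: [-179.8, -0.1, 5.2]
force: [5.8, 2.9, -0.3]
grip_width: 0.0498
t 11.43 Tz 0.126 yaw 5.2 idx -45.8 n 229 F [ 6.6  3.7 -1.1] j7 18.1
time_s: 11.8
tool_pos: [0.5714, -0.0797, 0.2246]
tool_rot: [-179.8, -0.1, 3.1]
force: [6.4, 4.1, -0.7]
grip_width: 0.0498
t 11.85 Tz 0.119 yaw 3.2 idx -48.0 n 228 F [ 5.8  3.9 -0.3] j7 16.2
```

Notch 3 isn't the stop either, because the index keeps following the tool. Now notch 4.

```bash
python3 -m inch '{"dp":[[0.001,0,0],[0,0,0],[0,0,0],[0,0,0]],"turn":[4,4,3,0]}'; python3 t.py; python3 -m inch '{"dp":[[0,0,0],[0,0,0],[0,0,0]],"turn":[1.5,1.5,0]}'; python3 t.py;  python3 -m inch '{"dp":[[0,0,0],[0,0,0],[0,0,0]],"turn":[1,1,0]}'; python3 t.py
```

```text
time_s: 12.35
tool_pos: [0.5722, -0.0797, 0.2246]
tool_rot: [-179.8, -0.1, -7.9]
force: [5.0, 4.0, -0.2]
grip_width: 0.0496
t 12.4 Tz -0.103 yaw -7.9 idx -59.1 n 229 F [ 5.8  3.7 -1. ] j7 5.6
time_s: 12.78
tool_pos: [0.5724, -0.0798, 0.2246]
tool_rot: [-179.8, -0.1, -10.9]
force: [6.3, 2.4, -1.8]
grip_width: 0.0496
t 12.82 Tz -0.051 yaw -10.9 idx -62.0 n 229 F [ 6.6  3.  -0.6] j7 2.7
time_s: 13.2
tool_pos: [0.5726, -0.0798, 0.2247]
tool_rot: [-179.8, -0.1, -12.8]
force: [6.9, 3.1, -1.1]
grip_width: 0.0498
t 13.25 Tz 0.181 yaw -12.8 idx -64.1 n 229 F [7.7 3.2 0.2] j7 0.8
```

```bash
python3 -m inch '{"dp":[[0,0,0],[0,0,0],[0,0,0]],"turn":[1,0.5,0]}'; python3 t.py
```

```text
time_s: 13.62
tool_pos: [0.5727, -0.0798, 0.2246]
tool_rot: [-179.8, -0.1, -14.4]
force: [7.4, 2.6, -1.5]
grip_width: 0.0497
t 13.68 Tz 0.111 yaw -14.3 idx -65.4 n 232 F [ 8.   3.1 -1.3] j7 -0.7
```

```bash
python3 -m inch '{"dp":[[0,0,0],[0,0,0],[0,0,0]],"turn":[1,0.5,0]}'; python3 t.py
```

```text
time_s: 14.05
tool_pos: [0.5728, -0.0799, 0.2246]
tool_rot: [-179.8, -0.1, -15.9]
force: [7.4, 2.3, -1.8]
grip_width: 0.0497
t 14.1 Tz 0.045 yaw -15.9 idx -67.0 n 232 F [ 7.3  3.2 -1.7] j7 -2.1
```

```bash
python3 -m inch '{"dp":[[0.001,0,0],[0,0,0],[0,0,0],[0,0,0],[0,0,0]],"turn":[4,4,4,1,0]}'; python3 t.py; python3 -m inch '{"dp":[[0,0,0],[0,0,0],[0,0,0]],"turn":[1,1,0]}'; python3 t.py
```

```text
time_s: 14.72
tool_pos: [0.5736, -0.0804, 0.2247]
tool_rot: [-179.8, -0.1, -28.9]
force: [7.4, 2.6, -1.1]
grip_width: 0.0497
t 14.78 Tz -0.124 yaw -28.9 idx -80.4 n 230 F [ 6.9  2.7 -1.4] j7 -14.6
time_s: 15.15
tool_pos: [0.5738, -0.0804, 0.2247]
tool_rot: [-179.8, -0.1, -30.9]
force: [6.8, 2.0, -2.0]
grip_width: 0.0496
t 15.2 Tz 0.004 yaw -30.9 idx -82.1 n 232 F [ 7.6  2.2 -1.3] j7 -16.5
```

```bash
python3 -m inch '{"dp":[[0,0,0],[0,0,0],[0,0,0]],"turn":[1,0.5,0]}'; python3 t.py pics/w5.png
```

```text
time_s: 15.58
tool_pos: [0.5739, -0.0805, 0.2247]
tool_rot: [-179.8, -0.1, -32.3]
force: [6.9, 2.8, -1.0]
grip_width: 0.0498
t 15.62 Tz 0.226 yaw -32.3 idx -83.6 n 234 F [ 8.   1.6 -2.4] j7 -17.9
```

```bash
python3 -m inch '{"dp":[[0,0,0],[0,0,0]],"turn":[0.8,0]}'; python3 t.py
```

```text
time_s: 15.88
tool_pos: [0.5739, -0.0805, 0.2247]
tool_rot: [-179.8, -0.1, -33.1]
force: [8.7, 1.8, -2.6]
grip_width: 0.0493
t 15.93 Tz 0.291 yaw -33.1 idx -84.2 n 233 F [ 8.4  1.7 -1. ] j7 -18.7
```

```bash
python3 -m inch '{"dp":[[0,0,0]],"turn":[0.3]}'; python3 t.py; python3 t.py; python3 t.py
```

```text
time_s: 16.05
tool_pos: [0.574, -0.0805, 0.2247]
tool_rot: [-179.8, -0.1, -33.4]
force: [8.0, 1.8, -2.0]
grip_width: 0.0494
t 16.1 Tz 0.307 yaw -33.5 idx -84.6 n 232 F [ 8.   1.9 -1.7] j7 -19.0
t 16.15 Tz 0.278 yaw -33.4 idx -84.6 n 232 F [ 7.7  3.  -1.9] j7 -18.9
t 16.2 Tz 0.328 yaw -33.4 idx -84.6 n 233 F [ 7.3  2.5 -1.6] j7 -18.9
```

The torque holds at about 0.30 N m and is still rising with angle, twice what a notch takes. The index moved only about 2° past notch 5, so this is the stop, 5 clicks from the start. I'll turn back, checking on the way.

```bash
python3 -m inch '{"dp":[[0,0,0],[0,0,0],[0,0,0],[0,0,0],[0,0,0],[0,0,0]],"turn":[-4,-4,-4,-5,-5,0]}'; python3 t.py;python3 -m inch '{"dp":[[0,0,0],[0,0,0],[0,0,0],[0,0,0],[0,0,0]],"turn":[-5,-5,-5,-5,0]}'; python3 t.py
```

```text
time_s: 16.95
tool_pos: [0.5725, -0.08, 0.2247]
tool_rot: [-179.8, 0.0, -11.5]
force: [2.7, 4.2, 2.1]
grip_width: 0.0503
t 17.0 Tz 0.063 yaw -11.5 idx -62.6 n 231 F [3.4 4.5 1.4] j7 2.2
time_s: 17.62
tool_pos: [0.5711, -0.0799, 0.2246]
tool_rot: [-179.7, 0.1, 8.5]
force: [-0.9, 5.6, 4.5]
grip_width: 0.0495
t 17.68 Tz 0.118 yaw 8.4 idx -43.2 n 228 F [-1.4  5.6  4.5] j7 21.5
```

```bash
python3 -m inch '{"dp":[[0,0,0],[0,0,0],[0,0,0],[0,0,0],[0,0,0]],"turn":[-5,-5,-5,-5,0]}'; python3 t.py;python3 -m inch '{"dp":[[0,0,0],[0,0,0],[0,0,0],[0,0,0],[0,0,0]],"turn":[-5,-5,-5,-5,0]}'; python3 t.py
```

```text
time_s: 18.3
tool_pos: [0.5697, -0.0804, 0.2246]
tool_rot: [-179.6, 0.2, 28.5]
force: [-4.9, 5.0, 6.5]
grip_width: 0.0497
t 18.35 Tz 0.035 yaw 28.4 idx -23.2 n 226 F [-4.1  4.4  7. ] j7 40.9
time_s: 18.98
tool_pos: [0.5687, -0.0813, 0.2246]
tool_rot: [-179.5, 0.2, 48.4]
force: [-7.4, 3.6, 9.8]
grip_width: 0.0498
t 19.02 Tz 0.026 yaw 48.4 idx -2.5 n 140 F [-7.8  4.5  8.6] j7 60.4
```

The index is at -2.5°, which is about -6.4° true after removing the earlier offset, so four clicks as expected. I'll release, lift straight up, and check with the wrist and top cameras.

```bash
python3 -m inch '{"dp":[[0,0,0],[0,0,0],[0,0,0],[0,0,0]],"turn":[0,0,0,0]}' -0.5; python3 -m inch '{"dp":[[0,0,-0.015],[0,0,-0.025],[0,0,-0.025],[0,0,-0.025],[0,0,-0.02],[0,0,0]],"turn":[0,0,0,0,0,0]}'
python3 - <<'E'
from h import *
c=vision.get_calibration("wrist"); im=vision.read_camera("wrist"); cv2.imwrite("pics/w6.png",cv2.resize(im[80:260,220:430],None,fx=3.5,fy=3.3,interpolation=cv2.INTER_CUBIC)); cv2.imwrite("pics/w6f.png",im)
np.savez("w6.npz",**c); o=sensors.get_obs();print(o["tool_pos"],o["tool_rot"])
hsv=cv2.cvtColor(im,cv2.COLOR_BGR2HSV)
org=(hsv[...,0]<16)&(hsv[...,1]>140)&(hsv[...,2]>90);org[255:]=0
bs,l=blobs(org,15)
for i,x in enumerate(bs):
    print(x, ray(c,*x[1],.228), ray(c,*x[1],.253))
    ys,xs=np.nonzero(l==l[org][0]*0+[k for k in range(1,l.max()+1) if (l==k).sum()==x[0]][0])
    vx,vy,x0,y0=cv2.fitLine(np.c_[xs,ys].astype(np.float32),2,0,.01,.01).ravel()
    v=ray(c,x0+vx*10,y0+vy*10,.253)-ray(c,x0,y0,.253);print(np.degrees(np.arctan2(v[1],v[0])))
E
```

```text
time_s: 19.52
tool_pos: [0.5721, -0.0828, 0.2244]
tool_rot: [-180.0, 0.0, 48.4]
force: [-0.5, 1.5, 0.1]
grip_width: 0.0648
time_s: 20.27
tool_pos: [0.5732, -0.0831, 0.337]
tool_rot: [179.8, -0.2, 48.4]
force: [0.4, -1.3, -0.0]
grip_width: 0.0654
[ 0.57256935 -0.08292014  0.33547793] [ 1.79924214e+02 -7.07082496e-02  4.83854101e+01]
(np.int32(165), array([328.36, 111.19]), array([317,  96,  26,  27], dtype=int32)) [ 0.52042867 -0.02930247  0.228     ] [ 0.520607   -0.03024308  0.253     ]
-15.188119322091435
(np.int32(665), array([ 11.14, 217.24]), array([  0, 202,  29,  33], dtype=int32)) [ 0.40625215 -0.28887944  0.228     ] [ 0.4169553  -0.26589219  0.253     ]
-43.63389377482903
(np.int32(152), array([328.33, 222.89]), array([318, 211,  22,  25], dtype=int32)) [ 0.58966678 -0.09013764  0.228     ] [ 0.58346273 -0.08547045  0.253     ]
-4.379411598812942
```

View pics/w6.png

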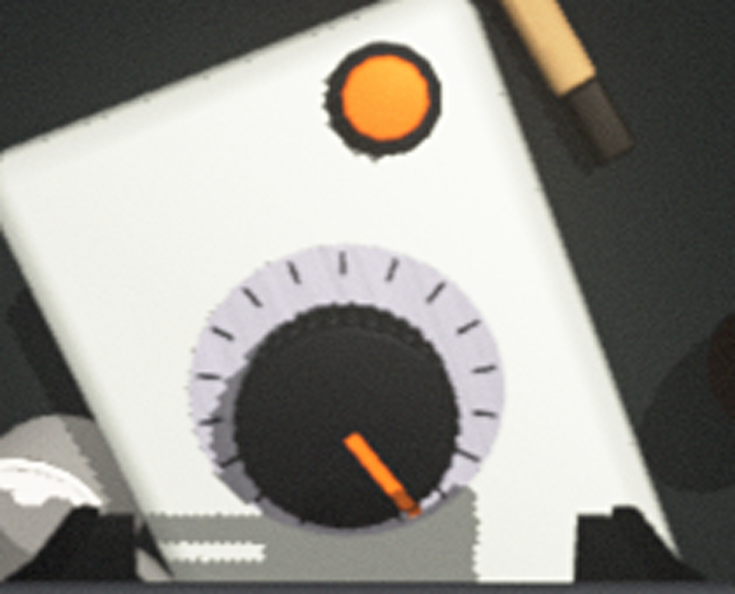

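The dial rests at index about -5°, one click below its start, which fits 5 clicks down and 4 back, and it sits on a notch. The button stays near (0.5195, -0.0275). Next I'll shut the gripper and go over it.

```bash
python3 -m inch '{"dp":[[0.002,-0.025,0],[0.002,-0.026,0],[0.002,-0.025,0],[0,0,0.04],[0,0,0.03],[0,0,0],[0,0,0]],"turn":[0,0,0,0,0,0,0]}' 1 20
python3 - <<'E'
from h import *
im=vision.read_camera("wrist"); s=vision.read_camera("side")
cv2.imwrite("pics/w7.png",im);cv2.imwrite("pics/s7.png",cv2.resize(s[90:200,260:420],None,fx=4,fy=4))
o=sensors.get_obs();print(o["tool_pos"],o["force"])
E
```

```text
time_s: 21.2
tool_pos: [0.5197, -0.0279, 0.2654]
tool_rot: [180.0, -0.0, 48.4]
force: [0.1, 0.1, 1.3]
grip_width: 0.0045
[ 0.52019707 -0.02788282  0.2659194 ] [ 0.45950034 -0.28317078  0.46788237]
```

View pics/w7.png

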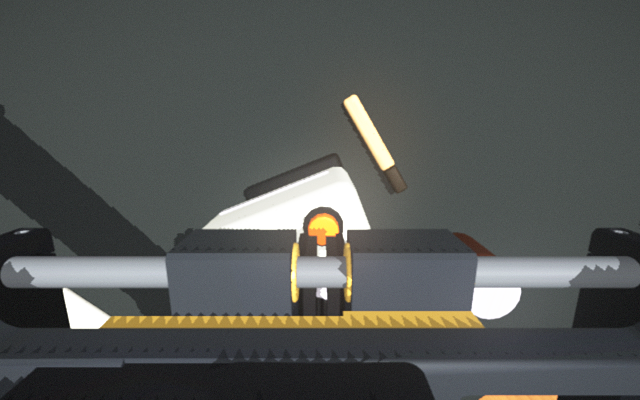

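View pics/s7.png

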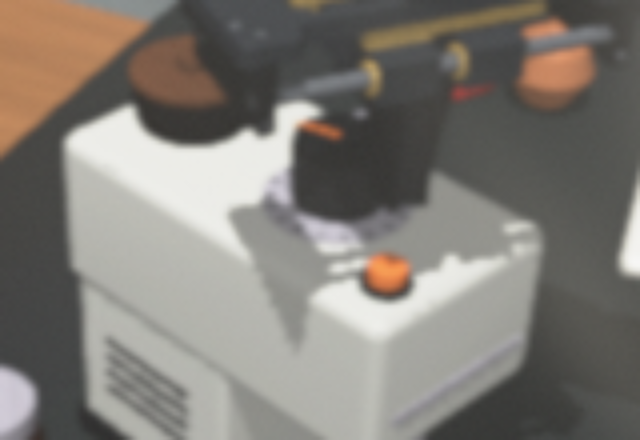

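The closed fingers are in line with the button, with the tip about 37 mm above it. I'll lower slowly and watch the force.

```bash
python3 -m inch '{"dp":[[0,0,0.015],[0,0,0.013],[0,0,0.005],[0,0,0.002],[0,0,0]],"turn":[0,0,0,0,0]}'
python3 -m inch '{"dp":[[0,0,0.001],[0,0,0.001],[0,0,0.001],[0,0,0]],"turn":[0,0,0,0]}'
python3 -c "
from h import *
cv2.imwrite('pics/w8.png',vision.read_camera('wrist'));o=sensors.get_obs();print(o['tool_pos'],o['force'])"
```

```text
time_s: 21.92
tool_pos: [0.5195, -0.0277, 0.2296]
tool_rot: [180.0, -0.0, 48.4]
force: [0.1, 1.1, -0.5]
grip_width: 0.0004
time_s: 22.42
tool_pos: [0.5197, -0.0277, 0.2269]
tool_rot: [180.0, -0.0, 48.4]
force: [0.3, 0.9, 3.4]
grip_width: 0.0004
[ 0.5196452  -0.02771422  0.22685985] [0.60002492 0.22413869 2.01756854]
```

View pics/w8.png

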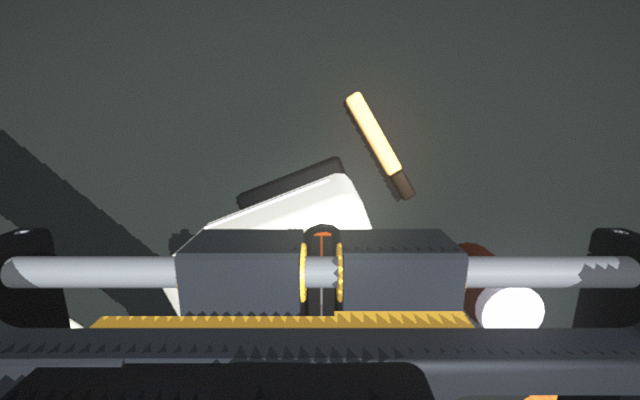

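Contact at the expected height: z is 0.227 and the force about 2 N. I'll press on to the bottom.

```bash
python3 -m inch '{"dp":[[0,0,0.001],[0,0,0.001],[0,0,0.001],[0,0,0]],"turn":[0,0,0,0]}'; python3 -m inch '{"dp":[[0,0,0.001],[0,0,0]],"turn":[0,0]}'; python3 -m inch '{"dp":[[0,0,0.001],[0,0,0]],"turn":[0,0]}'
```

```text
time_s: 22.98
tool_pos: [0.5196, -0.0277, 0.2238]
tool_rot: [180.0, -0.0, 48.4]
force: [0.1, 0.6, 3.8]
grip_width: 0.0005
time_s: 23.22
tool_pos: [0.5197, -0.0277, 0.2234]
tool_rot: [180.0, -0.0, 48.4]
force: [-1.3, -0.4, 8.7]
grip_width: 0.0008
time_s: 23.48
tool_pos: [0.5197, -0.0277, 0.2232]
tool_rot: [180.0, -0.1, 48.4]
force: [-2.3, -0.0, 13.0]
grip_width: 0.0005
```

The force jumps to 13 N with no further travel at z 0.2232, which is 5 mm down: fully pressed. Releasing and retracting.

```bash
python3 -m inch '{"dp":[[0,0,0],[0,0,-0.003],[0,0,-0.01],[0,0,-0.03],[0,0,-0.04],[0,0,-0.04],[0,0,-0.03],[0,0,0]],"turn":[0,0,0,0,0,0,0,0]}'
python3 -m inch '{"dp":[[0.0,-0.04,0],[0.02,-0.05,0],[0.04,-0.05,0],[0.04,-0.05,0],[0.04,-0.02,0],[0.04,0,0],[0,0,0],[0,0,0]],"turn":[0,0,0,0,0,0,0,0]}'
python3 - <<'E'
from h import *
im=vision.read_camera("top");cv2.imwrite("pics/top9.png",im);cv2.imwrite("pics/z9.png",cv2.resize(im[95:245,290:460],None,fx=4,fy=4,interpolation=cv2.INTER_CUBIC))
o=sensors.get_obs();print(o["tool_pos"],o["force"],np.abs(o["joint_velocities"]).max())
E
```

```text
time_s: 24.48
tool_pos: [0.52, -0.0279, 0.3764]
tool_rot: [179.9, -0.1, 48.4]
force: [-0.5, -0.3, 0.4]
grip_width: 0.0003
time_s: 25.48
tool_pos: [0.4819, 0.2422, 0.3733]
tool_rot: [-180.0, 0.2, 48.3]
force: [-0.3, 0.5, 0.9]
grip_width: 0.0006
[0.48201154 0.24195354 0.37395388] [-0.27097971 -0.05807233  0.74051336] 1.156408486272228
```

View pics/top9.png

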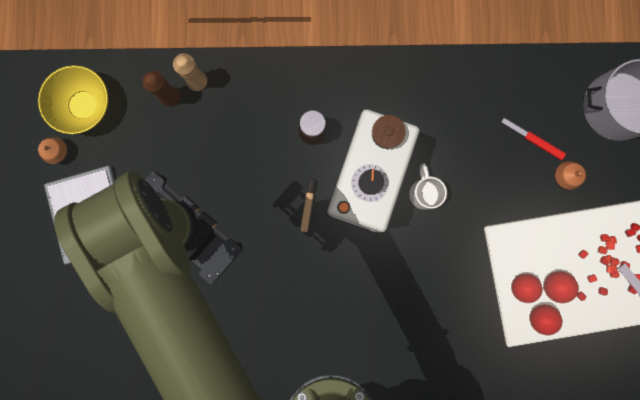

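View pics/z9.png

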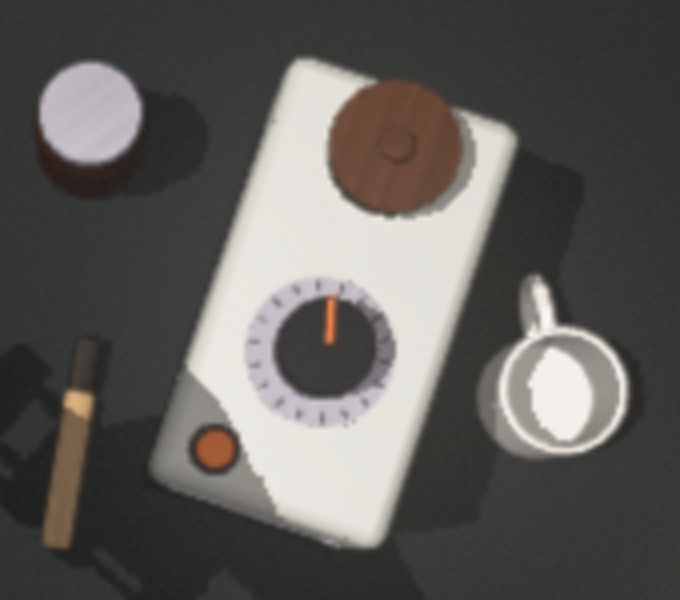

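The final top view shows the index line turned about 19° clockwise from the start, one notch net. The jar, mug, brush and grinder are where they were (same pixels), and the arm is clear.

```bash
python3 -c "
from cell import env
print(env.sign_off())"
```

```text
the job is handed in; nothing more can be done
None
```

I set the dial to four clicks back from its stop, pressed the run button right down and released it, then handed the job in. It took about 25.5 s of the 72 s allowed, and no verdict was reported.

- **Finding the stop:** I turned the dial clockwise with a light grip and checked the torque at each notch from the second on. At the fifth notch it rose to about 0.30 N m (highest reading 0.33) and the index moved only about 2° further. A normal notch takes about 0.15 N m and 0.4 is too much, so I took this as the stop.
- **Turning back:** I went back four clicks and let go. The wrist camera then read the index line at about -4.4°, against -6.4° expected. The top view gave a net turn of about 19°, against 20° for one notch. I put both differences down to measuring error.
- **Run button:** I pressed it until it would go no further, 5 mm down, with the force rising to 13 N. I then released it and pulled clear. I did not measure the spring-back itself; the button looks normal in the last picture.
- **Things around the grinder:** in the last top view the jar, mug and brush are where they were at the start, and the arm is touching nothing.

**Imperfect:** the grip slipped about 3° near the second notch, at 6 N. I raised it to 11 N and followed the index line with the camera from then on. While gripping, the measured tool position drifted a few millimetres, with side forces up to about 10 N.

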